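# Close a sealed battery case, clips in diagonal order

## Task

Close the battery case against the sanding dust: gently set the lid on so that it sits fully home in the rim, with all four clips still open. Then press the clips down until each snaps over the rim, working across the diagonal so that the seal is drawn down evenly: any clip first, the one at the diagonally opposite corner second, then the other two. Do not push the wooden block, tape measure or cup out of place.

Things in the scene. Friction and masses are not known exactly. Their poses are not given: they have to be found in the camera images.
- battery_case: open grey plastic case with two battery packs, loose but heavy (2.2 kg). Walls 180 x 132 mm, mouth 172 (x) x 124 (y) mm, outward rim 212 (x) x 160 (y) mm, 6 mm thick, top 80 mm above the bench; the packs end 17 mm below that. Origin: centre of its underside, on the bench; x along its length, z up.
- case_mouth (a point): centre of the case's mouth, level with the top of its rim, 80 mm above the bench; axes as the case's. The lid's skirt drops in here with 1.5 mm play on each side (4 mm at the skirt's tapered foot), either way round (half a turn about z).
- case_lid: loose grey lid, about 0.4 kg with clips, right side up on the bench. Plate 206 (x) x 154 (y) mm, underside 10 mm and top 18 mm above the origin; below it a 10 mm deep tapered locating skirt. Origin: centre of the skirt's foot; seated, it lies 70 mm above the case's origin on the same axis. x along its length, z up.
- lid_handle (a point): centre of the lid's black bar handle (88 mm along x, 14 mm wide, 12 mm high, on two legs 74 mm apart), in the middle of the lid, 46 mm above the lid's origin and 28 mm above the plate's top, with open space below the bar; grip it across lid y. Axes as the lid's.
- clip_1 (a joint): angle of the clip at the lid's +x +y corner, rad: 0 shut (flat, hook under the rim), 0.8 to 1.25 at the start (standing open). Clip: black plate 40 mm wide (x), 6 mm thick, 46 mm long, hinged on the lid's top along x; hinge line 40 mm (y) from the lid's middle, 5 mm above the plate; it reaches outward, with a hooked lip 26 mm deep at its end. All four are alike.
- clip_1_pad (a point): ribbed thumb pad on the top of clip 1, 32 mm outward of its hinge line: press here. Shut, it lies 72 mm (x) and 72 mm (y) from the lid's middle, 8.5 mm above the plate's top. Its z axis is normal to the clip's face, its y axis points from hinge to outer end.
- clip_2 (a joint): angle of the clip at its -x +y corner, rad: 0 shut (flat, hook under the rim), 0.8 to 1.25 at the start (standing open). Clips fold outward and down with under 2 N to about 0.3 rad; then the hook rides over the rim and the pad needs 6 to 12 N down to snap. Unsnapped, a clip springs back above 0.4 rad; snapped, it stays at 0.
- clip_2_pad (a point): ribbed thumb pad on the top of clip 2, 32 mm outward of its hinge line: press here. Shut, it lies 72 mm (x) and 72 mm (y) from the lid's middle, 8.5 mm above the plate's top. Its z axis is normal to the clip's face, its y axis points from hinge to outer end.
- clip_3 (a joint): angle of the clip at its -x -y corner, rad: 0 shut (flat, hook under the rim), 0.8 to 1.25 at the start (standing open). Across the diagonal from clip 1.
- clip_3_pad (a point): ribbed thumb pad on the top of clip 3, 32 mm outward of its hinge line: press here. Shut, it lies 72 mm (x) and 72 mm (y) from the lid's middle, 8.5 mm above the plate's top. Its z axis is normal to the clip's face, its y axis points from hinge to outer end.
- clip_4 (a joint): angle of the clip at its +x -y corner, rad: 0 shut (flat, hook under the rim), 0.8 to 1.25 at the start (standing open). Across the diagonal from clip 2.
- clip_4_pad (a point): ribbed thumb pad on the top of clip 4, 32 mm outward of its hinge line: press here. Shut, it lies 72 mm (x) and 72 mm (y) from the lid's middle, 8.5 mm above the plate's top. Its z axis is normal to the clip's face, its y axis points from hinge to outer end.
- wood_block: pale pine block lying at the far edge of the bench, ahead of the robot, 52 x 86 x 38 mm; bystander. Origin: centre of its underside.
- tape: yellow tape measure standing at the far left of the bench, 38 x 78 x 67 mm; bystander. Origin: centre of its underside.
- cup: white plastic cup at the far right of the bench, 83 mm wide, 88 mm high; bystander. Origin: centre of its underside.

How it is judged (in metres and radians):
On the way, in this order (a step that is already met when the one before it is completed fails the run):
1. the lid sits home on the case with all four clips open (horizontal distance between case_lid and battery_case below 0.005 m and z of case_lid in the frame of battery_case between 0.067 and 0.0725 m and angle between the x axis of case_lid and the x axis of battery_case, either way round below 0.05 rad and angle between the z axis of case_lid and the z axis of battery_case, either way round below 0.03 rad and value of joint each of clip_1, clip_2, clip_3, clip_4 above 0.3 rad), for 0.2 s.
2. two diagonally opposite clips are shut while the other two are open (((value of joint each of clip_1, clip_3 below 0.06 rad and value of joint each of clip_2, clip_4 above 0.3 rad) or (value of joint each of clip_2, clip_4 below 0.06 rad and value of joint each of clip_1, clip_3 above 0.3 rad))), for 0.2 s.
At the end, for the whole second after the job is handed in: The lid is home on the upright case (within 5 mm of its centre, its origin 67 to 72.5 mm above the case's, turned less than 0.05 rad and tilted less than 0.03 rad from it), all four clips are snapped shut (below 0.06 rad), and case and lid are at rest (horizontal distance between case_lid and battery_case below 0.005 m and z of case_lid in the frame of battery_case between 0.067 and 0.0725 m and angle between the x axis of case_lid and the x axis of battery_case, either way round below 0.05 rad and angle between the z axis of case_lid and the z axis of battery_case, either way round below 0.03 rad and value of joint each of clip_1, clip_2, clip_3, clip_4 below 0.06 rad and linear speed of each of case_lid, battery_case below 0.01 m/s and angle between battery_case's own z axis and vertical below 0.03 rad); the robot touches nothing.
It fails at once if two neighbouring clips are shut while the other two are open ((value of joint each of clip_1, clip_2 below 0.06 rad and value of joint each of clip_3, clip_4 above 0.3 rad) or (value of joint each of clip_2, clip_3 below 0.06 rad and value of joint each of clip_1, clip_4 above 0.3 rad) or (value of joint each of clip_3, clip_4 below 0.06 rad and value of joint each of clip_1, clip_2 above 0.3 rad) or (value of joint each of clip_4, clip_1 below 0.06 rad and value of joint each of clip_2, clip_3 above 0.3 rad)).
It fails at once if the lid is dropped on the case: faster than 0.5 m/s within 40 mm above its seat (linear speed of case_lid above 0.5 m/s and horizontal distance between case_lid and battery_case below 0.03 m and z of case_lid in the frame of battery_case below 0.11 m).
It fails at once if the wooden block, tape measure or cup is pushed more than 40 mm (distance of any of wood_block, tape, cup from where it was at the start of the episode above 0.04 m).
It also fails if it takes over 64 s, if anything falls off the work surface, if the arm or the gripper's body presses on something with over 40 N, if the wrist force passes 120 N, or if a joint passes its speed limit or range.

## Robot

A 6-joint arm with a two-finger parallel gripper is mounted at the origin on a cart in front of the work surface, level with it; the furniture and walls round the work are solid. World frame = base frame: x ahead of the robot, y to its left, z up, the work surface at z = 0. Lengths are in mm, angles in rad, forces in N, time in s.
With the tool pointing down it reaches from about 250 to 775 mm from the base axis. Payload 4 kg.
Tool frame: the origin (TCP) lies at the very end of the fingers, on their centre line; the grasp point (between the pads) lies arm.grasp_offset behind it (arm.grasp_offset is the distance from the TCP to the grasp point, in mm); z points along the fingers, y is the line along which they close (so a half turn about z gives the same grasp; the last joint's range is limited). The gripper opens to 94 mm and grips with 3 to 60 N. Pads are 16 mm wide; open, the fingers measure 119 mm over their backs; the gripper's body (75 mm by 177 mm) begins 78 mm behind the grasp point.
Start: joints at [-1.438, 0.087, 1.371, -0, 1.684, -0.103], TCP at [128.488, -534.8, 205.506] pointing down, gripper open.
Joint ranges: [-3.1, 3.1], [-0.76, 2.03], [0.27, 2.55], [-1.08, 4.22], [0.17, 2.65], [-2.57, 2.57]. Speed limits (rad/s): [2.79, 2.79, 3.14, 3.14, 3.14, 3.14].

## Interface

Orientations are given as a unit quaternion [w, x, y, z].
In Python, from cell import arm, grab_frame, models gives the robot as it stands.
- The arm moves only by the shell command python3 -m jog 'ROWS' [FORCE]. ROWS is JSON, a list of rows, each an object of numbers: "grip": the finger opening in m, from 0 to 0.094; "x", "y", "z": the shift along the tool's x, y, z in m; "rx", "ry", "rz": the turn, a rotation vector about the tool's x, y, z in degrees. In form: [{"grip": .., "x": .., "y": .., "z": .., "rx": .., "ry": .., "rz": ..}, ...]. A call has exactly 8 rows; each row is the pose to reach, as a shift and turn from the pose commanded when the call began, along the tool's axes at that moment; what a row does not reach only later rows make up. A row lasts 1/8 s, in which the tool goes at most 62.5 mm and 10.7 degrees, less where a joint would pass 70% of its speed; a pose out of reach is approached as far as the arm can. A call with a gripper value outside its range is refused whole. The fingers move at their own pace and stop on an object; FORCE is the grip in N (left out, the last holds). Time passes only in rows, so rows that repeat a pose let the fingers close, or fill a call up. It gives the time, the measured TCP pose, the force, the opening and the grip force at its end, in the units of the state.
- arm.read_state(): the state, without advancing time (a new reading comes with each control period).
- grab_frame(name): name is "scene" or "top"; returns a dict with "image" (400x640x3 uint8, red, green, blue), "fovy" (degrees; the focal length in pixels is half the picture's height over the tangent of half this angle, whatever the lens; pixels are square), "cx", "cy" (the principal point, pixels), "world_to_cam" (4x4, takes a point from world to camera coordinates). Camera axes: x right, y down, z forward; pixel columns grow to the right and rows downward; lengths in mm; the calibration is good to about 2 mm. A picture is of the moment at which its call begins. There is no depth.
- arm.finish_job(): hands the job in; it is judged then, once.
Trained networks look in a picture, given as the dict that the camera call returned (one of the last four; its "shot" number tells which), for a name from the list of things; names that differ only in an ending like _2 or _b are one class to them, and where a whole thing is asked for, a point or a joint stands for the part that bears it (a point fixed in the world has none). Each returns a list of dicts, best first, with "score" (0 to 1); they miss things now and then, are a little off and sometimes report something else, mostly with a low value. They report only what shows in the picture. A call takes as long as a camera call.
- models.recognise(picture, name): "location" ([column, row] in pixels, amid what is visible of it).
- models.landmark_of(picture, name): "location" ([column, row] in pixels: a listed point, or the origin of a listed thing).
The state is a dict: "clock": time; "qpos": joint angles; "joint_vel": joint speeds; "joint_torque": joint torques, N m; "position": TCP position; "tcp_rot": TCP orientation; "contact_force": force on the tool from outside, world axes, zero at the start; "wrist_torque": the same for the moment, N m; "opening": finger opening in mm; "grasp_force": force on a finger pad.
Only numpy, scipy, OpenCV 4.12 (cv2) and the standard library are available. Lean on these libraries where they do the work, as an engineer would, in place of code of your own. Each camera call takes 0.05 s, during which the arm holds its last target. There are 200 camera calls.

## Working session

There is one attempt and no reset: what is moved stays moved. The work goes in short steps, Python scripts to look and compute and a shell command to move; the robot and the scene stay as the last step left them, time stands still between calls to the robot, and variables do not carry over. Pictures are saved under pics/ and viewed, at most 10 in all, crops included, and the job is handed in when it is done.

```bash
ls; mkdir -p pics
cat > h.py <<'E'
import numpy as np, cv2
from cell import arm, grab_frame, models
def K(f):
    F=f["image"].shape[0]/2/np.tan(np.radians(f["fovy"])/2)
    return F,f["cx"],f["cy"],np.array(f["world_to_cam"])
def ray(f,p,z):
    F,cx,cy,T=K(f); R,t=T[:3,:3],T[:3,3]
    d=R.T@np.array([(p[0]-cx)/F,(p[1]-cy)/F,1]); c=-R.T@t
    return c+d*(z-c[2])/d[2]
def proj(f,P):
    F,cx,cy,T=K(f); q=T[:3,:3]@np.array(P)+T[:3,3]
    return np.array([cx+F*q[0]/q[2],cy+F*q[1]/q[2]])
E
python3 - <<'E'
from h import *
print(arm.grasp_offset, arm.read_state())
fs={n:grab_frame(n) for n in("scene","top")}
for n,f in fs.items():
    cv2.imwrite(f"pics/{n}0.png",f["image"][:,:,::-1])
    T=np.array(f["world_to_cam"]); print(n,f["fovy"],f["cx"],f["cy"],(-T[:3,:3].T@T[:3,3]).round())
    for nm,z in [("battery_case",0),("case_mouth",80),("case_lid",0),("lid_handle",46),("clip_1_pad",40),("wood_block",0),("tape",0),("cup",0)]:
        for d in models.landmark_of(f,nm)[:5]: print(n,nm,round(d["score"],2),np.round(d["location"],1),ray(f,d["location"],z).round(1))
E
```

```text
pics
18.8 {'clock': 0.0, 'qpos': array([-1.43805911e+00,  8.79753527e-02,  1.37224134e+00, -2.66688526e-05,
        1.68359343e+00, -1.03101495e-01]), 'joint_vel': array([ 0.00066527, -0.00130215, -0.00035709,  0.00088317, -0.0013405 ,
       -0.00118728]), 'joint_torque': array([-1.28433621e-03, -3.40184999e+01, -3.02427113e+01,  7.16182007e-02,
        3.29568679e-02, -1.48833078e-04]), 'position': array([ 128.42526324, -534.23522346,  204.29960972]), 'tcp_rot': array([-1.10841816e-03,  9.93055130e-01,  1.17644720e-01, -2.96783865e-05]), 'contact_force': array([-0.1281956 , -0.12761279, -0.44460552]), 'wrist_torque': array([0.02423069, 0.02063311, 0.00168825]), 'grasp_force': 0.0, 'opening': 93.93668491107998}
scene 52.62026186654284 317.63947992773103 199.47810874636676 [ 49. 628. 791.]
scene battery_case 0.75 [349. 211.] [ 538.5 -124.7    0. ]
scene case_mouth 0.71 [351.4 186.7] [ 543.6 -138.4   80. ]
scene case_mouth 0.35 [363.8 151.5] [ 616.2 -312.6   80. ]
scene case_lid 0.61 [285.1 263.7] [551. 143.   0.]
scene lid_handle 0.86 [281.5 249.4] [560.5 141.7  46. ]
scene clip_1_pad 0.66 [245.9 252.9] [627.2 201.4  40. ]
scene tape 0.66 [173.2 294.1] [699.  378.8   0. ]
scene cup 0.71 [363.4 151.4] [ 681.5 -418.2    0. ]
top 51.86522443504032 319.15101916887954 202.64023891367364 [ 401.  -30. 1284.]
top battery_case 0.6 [357.1 212.2] [ 548. -127.    0.]
top case_mouth 0.78 [358.4 211.1] [ 542.1 -124.8   80. ]
top case_lid 0.77 [271.4 210.3] [558.2 142.5   0. ]
top case_lid 0.45 [447.3 168.6] [ 682.8 -416.2    0. ]
top lid_handle 0.69 [269.4 208.9] [557.  142.5  46. ]
top clip_1_pad 0.82 [246.5 187.8] [624.3 214.3  40. ]
top wood_block 0.69 [298.  154.3] [737.9  57.5   0. ]
top tape 0.97 [196.8 167.2] [701.2 382.9   0. ]
top cup 0.76 [444.  169.5] [ 680.1 -405.6    0. ]
```

Run:
```python
import cv2
t=cv2.imread("pics/top0.png");s=cv2.imread("pics/scene0.png")
cv2.imwrite("pics/tc.png",cv2.resize(t[140:280,215:415],None,fx=4,fy=4,interpolation=cv2.INTER_CUBIC))
cv2.imwrite("pics/sc.png",cv2.resize(s[130:330,200:440],None,fx=3,fy=3,interpolation=cv2.INTER_CUBIC))
```

```text
(no output)
```

View pics/tc.png

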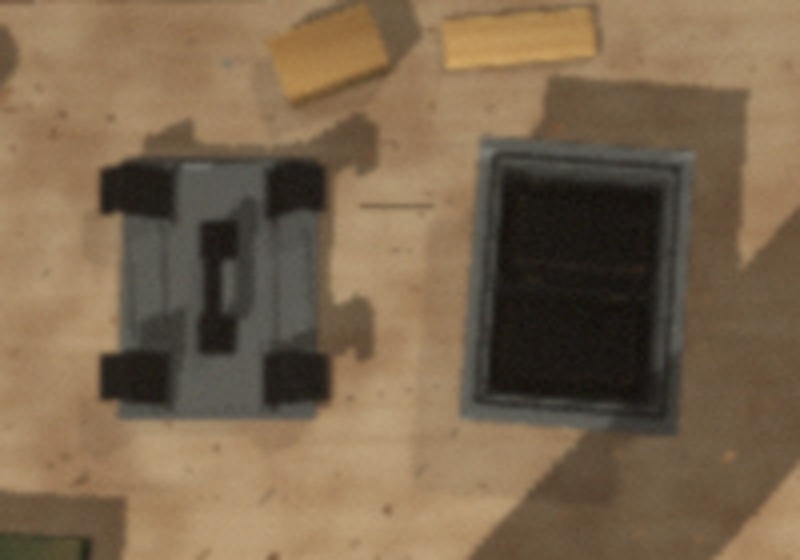

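View pics/sc.png

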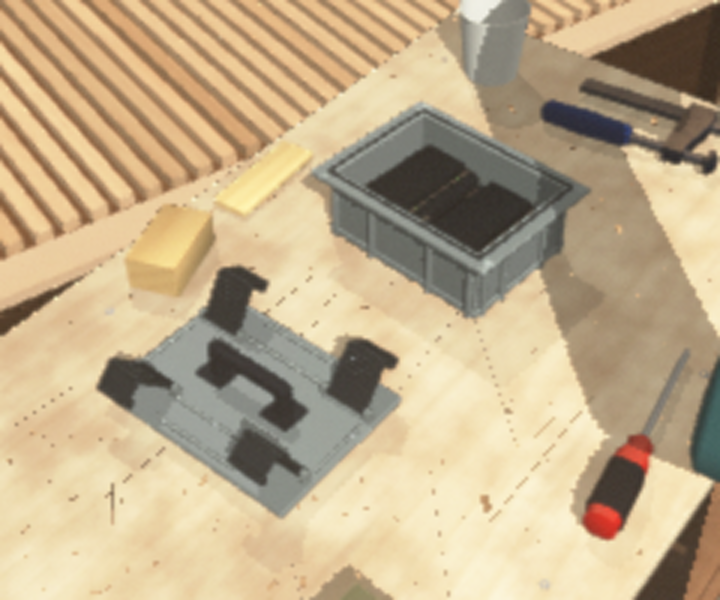

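The top crop shows the lid (left, handle at crop (218,287), nearly square to the world) with all four clips standing open. The case is on the right (rim corners (482,138), (696,152), (678,435), (461,418)), turned by a few degrees. The scene view agrees. Next I fit both outlines at their edges.

```bash
cat >> h.py <<'E'
from scipy.optimize import least_squares
from scipy.ndimage import map_coordinates
def fit(frames,hx,hy,z,p0,edges,rng=4,it=4):
    """edges: list (side, lo, hi) fraction; side in +x,-x,+y,-y. p=(x,y,yaw)"""
    p=np.array(p0,float)
    def W(p,side,u):
        s={'+x':(hx,u*hy),'-x':(-hx,u*hy),'+y':(u*hx,hy),'-y':(u*hx,-hy)}[side]
        c,n=np.cos(p[2]),np.sin(p[2]); return [p[0]+c*s[0]-n*s[1],p[1]+n*s[0]+c*s[1],z]
    for k in range(it):
        obs=[]; r=rng if k<2 else rng/2
        for f in frames:
            lab=cv2.GaussianBlur(cv2.cvtColor(f["image"],cv2.COLOR_RGB2LAB).astype(float)[...,2],(0,0),.7)
            for side,lo,hi in edges.get(f["name"],[]):
                for u in np.linspace(lo,hi,25):
                    a=proj(f,W(p,side,u)); b=proj(f,W(p,side,u+.05)); t=(b-a)/np.linalg.norm(b-a); n=np.array([-t[1],t[0]])
                    ds=np.arange(-r,r+.01,.25); q=a+ds[:,None]*n
                    v=map_coordinates(lab,[q[:,1],q[:,0]],order=1); g=np.abs(np.gradient(v))
                    i=g.argmax()
                    if g[i]>.6 and 0<i<len(g)-1:
                        w=g[max(0,i-3):i+4]; d=(ds[max(0,i-3):i+4]*w).sum()/w.sum()
                        obs.append((f,side,u,a+d*n,n))
        fun=lambda p:[(proj(f,W(p,s,u))-o)@n for f,s,u,o,n in obs]
        R=least_squares(fun,p,x_scale=[1,1,.01],loss='soft_l1',f_scale=.3); p=R.x
    return p,len(obs),np.median(np.abs(fun(p)))
def frames():
    o=[]
    for n in("scene","top"):
        f=grab_frame(n); f["name"]=n; o.append(f)
    return o
E
python3 - <<'E'
from h import *
fs=frames()
al=[(s,-.9,.9) for s in('+x','-x','+y','-y')]
print(fs[0].keys())
for sel in (fs,fs[:1],fs[1:]):
    print("case",fit(sel,106,80,80,[543,-126,-.07],{"top":al,"scene":al}))
    e=[('-x',-.6,.6),('+y',-.3,.3),('-y',-.3,.3),('+x',-.3,.3)]
    print("lid",fit(sel,103,77,18,[557,142,0],{"top":e,"scene":[('-x',-.9,.9),('+y',-.2,.2)]}))
    print("lid2",fit(sel,103,77,18,[557,142,0],{"top":e,"scene":e}))
# handle, by landmark
E
```

```text
dict_keys(['image', 'fovy', 'cx', 'cy', 'world_to_cam', 'shot', 'name'])
case (array([ 5.43397589e+02, -1.25959176e+02, -9.41468438e-02]), 159, np.float64(0.35587636101020814))
lid (array([ 5.52231343e+02,  1.48286139e+02, -1.29090089e-02]), 150, np.float64(0.5022190812879251))
lid2 (array([ 5.50603070e+02,  1.49125610e+02, -1.10839262e-02]), 200, np.float64(0.5583004771738425))
case (array([ 5.40387853e+02, -1.23494067e+02, -9.32869829e-02]), 61, np.float64(0.13715057661341204))
lid (array([ 5.48653485e+02,  1.50373427e+02, -1.85197142e-02]), 50, np.float64(0.03204718295079687))
lid2 (array([ 5.48822218e+02,  1.50333150e+02, -1.90648167e-02]), 100, np.float64(0.06116052736574897))
case (array([ 5.44018401e+02, -1.26659655e+02, -9.49845170e-02]), 100, np.float64(0.20332977939152458))
lid (array([ 5.53382221e+02,  1.46956503e+02, -1.91556173e-02]), 100, np.float64(0.18460718200543785))
lid2 (array([ 5.53382221e+02,  1.46956503e+02, -1.91556173e-02]), 100, np.float64(0.18460718200543785))
```

```bash
cat > go.py <<'E'
import sys; from h import *
from scipy.spatial.transform import Rotation as R
def go(x,y,z,yaw):
    s=arm.read_state(); r=R.from_quat(np.roll(s["tcp_rot"],-1))
    D=R.from_matrix(np.c_[[np.cos(yaw),np.sin(yaw),0],[np.sin(yaw),-np.cos(yaw),0],[0,0,-1]])
    d=r.inv().apply(np.array([x,y,z])-s["position"]); w=(r.inv()*D).as_rotvec(degrees=True)
    print("t",round(s["clock"],2),"pos",s["position"].round(1),"F",np.round(s["contact_force"],1),"open",round(s["opening"],1),"gf",round(s["grasp_force"],1),"axes",r.as_matrix()[:,0].round(3))
    print("shift m",(d/1000).round(4),"rot",w.round(2))
if __name__=="__main__": go(*map(float,sys.argv[1:5]))
E
python3 go.py 551 148.5 150 -.019
```

```text
t 1.0 pos [ 128.5 -534.8  205.5] F [ 1.   0.3 -0.5] open 93.8 gf 0.0 axes [ 0.972  0.234 -0.   ]
shift m [ 0.5705 -0.5657  0.0554] rot [1.00e-02 0.00e+00 1.46e+01]
```

```bash
R='{"grip":0.06,"x":0.5705,"y":-0.5657,"z":0.0554,"rx":0,"ry":0,"rz":14.6}'
python3 -m jog '[{"grip":0.06,"x":0.043,"y":-0.043,"z":0,"rz":5},{"grip":0.06,"x":0.087,"y":-0.086,"z":0,"rz":10},{"grip":0.06,"x":0.13,"y":-0.129,"z":0,"rz":14.6},{"grip":0.06,"x":0.173,"y":-0.172,"z":0,"rz":14.6},{"grip":0.06,"x":0.216,"y":-0.215,"z":0,"rz":14.6},{"grip":0.06,"x":0.26,"y":-0.258,"z":0,"rz":14.6},{"grip":0.06,"x":0.303,"y":-0.3,"z":0,"rz":14.6},{"grip":0.06,"x":0.346,"y":-0.343,"z":0,"rz":14.6}]' 20; python3 go.py 551 148.5 130 -.019
```

```text
t 1.0 pos [ 128.5 -534.8  205.5] F [ 1.   0.3 -0.5] open 93.8 gf 0.0 axes [ 0.972  0.234 -0.   ]
shift m [ 0.5705 -0.5657  0.0754] rot [1.00e-02 0.00e+00 1.46e+01]validation failed for argument at $[0]...
```

```bash
python3 -m jog '[{"grip":0.06,"x":0.043,"y":-0.043,"z":0,"rx":0,"ry":0,"rz":5},{"grip":0.06,"x":0.087,"y":-0.086,"z":0,"rx":0,"ry":0,"rz":10},{"grip":0.06,"x":0.13,"y":-0.129,"z":0,"rx":0,"ry":0,"rz":14.6},{"grip":0.06,"x":0.173,"y":-0.172,"z":0,"rx":0,"ry":0,"rz":14.6},{"grip":0.06,"x":0.216,"y":-0.215,"z":0,"rx":0,"ry":0,"rz":14.6},{"grip":0.06,"x":0.26,"y":-0.258,"z":0,"rx":0,"ry":0,"rz":14.6},{"grip":0.06,"x":0.303,"y":-0.3,"z":0,"rx":0,"ry":0,"rz":14.6},{"grip":0.06,"x":0.346,"y":-0.343,"z":0,"rx":0,"ry":0,"rz":14.6}]' 20; python3 go.py 551 148.5 130 -.019
```

```text
clock: 2.0
position: [385.6, -118.7, 205.9]
tcp_rot: [0.0, 1.0, -0.01, 0.001]
contact_force: [0.5, -0.3, 0.5]
opening: 60.1
grasp_force: 0.0
t 2.0 pos [ 385.6 -118.7  205.9] F [ 0.5 -0.3  0.5] open 60.1 gf 0.0 axes [ 1.    -0.019  0.001]
shift m [ 0.1601 -0.2704  0.0759] rot [ 0.05 -0.08 -0.01]
```

```bash
python3 -m jog '[{"grip":0.06,"x":0.027,"y":-0.045,"z":0,"rx":0,"ry":0,"rz":0},{"grip":0.06,"x":0.053,"y":-0.09,"z":0,"rx":0,"ry":0,"rz":0},{"grip":0.06,"x":0.08,"y":-0.135,"z":0,"rx":0,"ry":0,"rz":0},{"grip":0.06,"x":0.107,"y":-0.18,"z":0,"rx":0,"ry":0,"rz":0},{"grip":0.06,"x":0.134,"y":-0.225,"z":0.02,"rx":0,"ry":0,"rz":0},{"grip":0.06,"x":0.15,"y":-0.256,"z":0.05,"rx":0,"ry":0,"rz":0},{"grip":0.06,"x":0.16,"y":-0.27,"z":0.076,"rx":0,"ry":0,"rz":0},{"grip":0.06,"x":0.16,"y":-0.27,"z":0.076,"rx":0,"ry":0,"rz":0}]' 20; python3 go.py 551 148.5 27 -.019
python3 - <<'E'
from h import *
fs=frames(); s=arm.read_state()["position"]
for f in fs: print(f["name"],proj(f,s).round(1))
a=fs[0]["image"][200:320,220:380]; b=fs[1]["image"][150:270,210:370]
cv2.imwrite("pics/hov.png",cv2.resize(np.vstack([a,b])[:,:,::-1],None,fx=2.5*1,fy=2.5,interpolation=cv2.INTER_CUBIC))
E
```

```text
clock: 3.0
position: [548.3, 147.0, 126.4]
tcp_rot: [0.001, 1.0, -0.009, -0.003]
contact_force: [-0.2, -0.4, 0.2]
opening: 60.1
grasp_force: 0.0
t 3.0 pos [548.3 147.  126.4] F [-0.2 -0.4  0.2] open 60.1 gf 0.0 axes [ 1.    -0.017 -0.006]
shift m [ 0.0033 -0.0017  0.0994] rot [0.08 0.36 0.1 ]
scene [281.1 227.9]
top [264.  207.8]
```

View pics/hov.png

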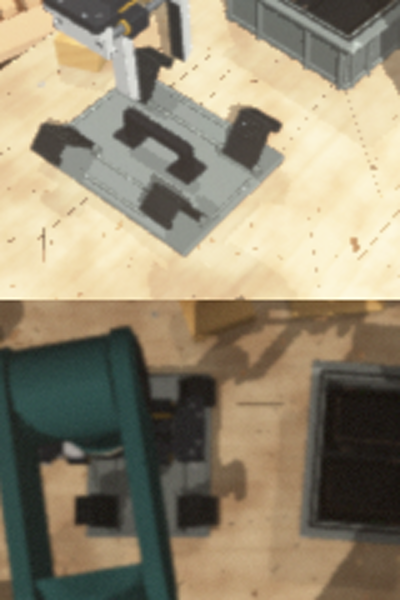

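The scene crop shows the fingers straddling the handle bar, with the tips at about (125,95) and (185,60) in the crop. This matches the projected TCP, so I descend and grip.

```bash
python3 -m jog '[{"grip":0.06,"x":0,"y":0,"z":0.03,"rx":0,"ry":0,"rz":0},{"grip":0.06,"x":0,"y":0,"z":0.06,"rx":0,"ry":0,"rz":0},{"grip":0.06,"x":0,"y":0,"z":0.085,"rx":0,"ry":0,"rz":0},{"grip":0.06,"x":0,"y":0,"z":0.1,"rx":0,"ry":0,"rz":0},{"grip":0.06,"x":0,"y":0,"z":0.1,"rx":0,"ry":0,"rz":0},{"grip":0.005,"x":0,"y":0,"z":0.1,"rx":0,"ry":0,"rz":0},{"grip":0.005,"x":0,"y":0,"z":0.1,"rx":0,"ry":0,"rz":0},{"grip":0.005,"x":0,"y":0,"z":0.1,"rx":0,"ry":0,"rz":0}]' 35; python3 go.py 551 148.5 27 -.019
```

```text
clock: 4.1
position: [550.5, 146.6, 30.3]
tcp_rot: [-0.0, 1.0, -0.009, 0.001]
contact_force: [0.1, 0.4, 0.7]
opening: 33.5
grasp_force: 0.0
t 4.1 pos [550.5 146.6  30.3] F [0.1 0.4 0.7] open 33.5 gf 0.0 axes [ 1.    -0.019  0.002]
shift m [ 0.0005 -0.002   0.0033] rot [-0.01 -0.09  0.01]
```

```bash
python3 -m jog '[{"grip":0.005,"x":0,"y":0,"z":0.003,"rx":0,"ry":0,"rz":0},{"grip":0.005,"x":0,"y":0,"z":0.003,"rx":0,"ry":0,"rz":0},{"grip":0.005,"x":0,"y":0,"z":0.003,"rx":0,"ry":0,"rz":0},{"grip":0.005,"x":0,"y":0,"z":0.003,"rx":0,"ry":0,"rz":0},{"grip":0.005,"x":0,"y":0,"z":0.003,"rx":0,"ry":0,"rz":0},{"grip":0.005,"x":0,"y":0,"z":-0.02,"rx":0,"ry":0,"rz":0},{"grip":0.005,"x":0,"y":0,"z":-0.05,"rx":0,"ry":0,"rz":0},{"grip":0.005,"x":0,"y":0,"z":-0.08,"rx":0,"ry":0,"rz":0}]' 40; python3 go.py 542 -125.3 150 -.0945
```

```text
clock: 5.1
position: [548.9, 145.8, 108.8]
tcp_rot: [0.001, 1.0, -0.01, -0.002]
contact_force: [-0.2, 0.4, -3.7]
opening: 13.9
grasp_force: 40.0
t 5.1 pos [548.9 145.8 108.8] F [-0.2  0.4 -3.7] open 13.9 gf 40.0 axes [ 1.    -0.019 -0.003]
shift m [-0.0018  0.2712 -0.0408] rot [0.1  0.17 4.3 ]
```

```bash
python3 -m jog '[{"grip":0.005,"x":0,"y":0.02,"z":-0.03,"rx":0,"ry":0,"rz":0.4},{"grip":0.005,"x":0,"y":0.06,"z":-0.042,"rx":0,"ry":0,"rz":1},{"grip":0.005,"x":0,"y":0.105,"z":-0.042,"rx":0,"ry":0,"rz":2},{"grip":0.005,"x":0,"y":0.15,"z":-0.042,"rx":0,"ry":0,"rz":3},{"grip":0.005,"x":0,"y":0.195,"z":-0.042,"rx":0,"ry":0,"rz":4},{"grip":0.005,"x":-0.002,"y":0.235,"z":-0.042,"rx":0,"ry":0,"rz":4.3},{"grip":0.005,"x":-0.002,"y":0.262,"z":-0.042,"rx":0,"ry":0,"rz":4.3},{"grip":0.005,"x":-0.002,"y":0.272,"z":-0.042,"rx":0,"ry":0,"rz":4.3}]' 40; 
python3 -m jog '[{"grip":0.005,"x":0,"y":0,"z":0.01,"rx":0,"ry":0,"rz":0},{"grip":0.005,"x":0,"y":0,"z":0.02,"rx":0,"ry":0,"rz":0},{"grip":0.005,"x":0,"y":0,"z":0.03,"rx":0,"ry":0,"rz":0},{"grip":0.005,"x":0,"y":0,"z":0.03,"rx":0,"ry":0,"rz":0},{"grip":0.005,"x":0,"y":0,"z":0.03,"rx":0,"ry":0,"rz":0},{"grip":0.005,"x":0,"y":0,"z":0.03,"rx":0,"ry":0,"rz":0},{"grip":0.005,"x":0,"y":0,"z":0.03,"rx":0,"ry":0,"rz":0},{"grip":0.005,"x":0,"y":0,"z":0.03,"rx":0,"ry":0,"rz":0}]' 40; python3 go.py 542 -125.3 119 -.0945
python3 - <<'E'
from h import *
fs=frames(); s=arm.read_state()["position"]
zl=s[2]-27+18
print("zl",zl)
e={"scene":[('-x',-.9,.9),('+y',-.2,.2)],"top":[('-x',-.6,.6),('-y',-.3,.3),('+y',-.3,.3)]}
for sel in (fs[:1],fs[1:]): print("lid",fit(sel,103,77,zl,[s[0],s[1],-.0945],e,3))
a=fs[0]["image"][100:260,260:460]; b=fs[1]["image"][140:300,290:490]
cv2.imwrite("pics/hov2.png",cv2.resize(np.hstack([a,b])[:,:,::-1],None,fx=2,fy=2,interpolation=cv2.INTER_CUBIC))
E
```

```text
clock: 6.1
position: [541.7, -127.0, 150.2]
tcp_rot: [0.0, 0.999, -0.048, -0.001]
contact_force: [0.1, 1.2, -3.9]
opening: 13.9
grasp_force: 40.0
clock: 7.1
position: [542.9, -125.6, 121.8]
tcp_rot: [0.0, 0.999, -0.047, 0.0]
contact_force: [0.6, -0.2, -5.2]
opening: 13.7
grasp_force: 40.0
t 7.1 pos [ 542.9 -125.6  121.8] F [ 0.6 -0.2 -5.2] open 13.7 gf 40.0 axes [ 0.996 -0.094  0.001]
shift m [-0.0009 -0.0002  0.0028] rot [ 0.01 -0.03  0.02]
zl 112.61110886078255
lid (array([ 7.30647514e+02,  1.85649929e+03, -9.46700856e-02]), 0, np.float64(nan))
lid (array([ 5.40761618e+02, -1.14917182e+02, -9.29749040e-02]), 41, np.float64(0.14570769690175223))
  return _methods._mean(a, axis=axis, dtype=dtype,
  ret = ret.dtype.type(ret / rcount)
```

View pics/hov2.png

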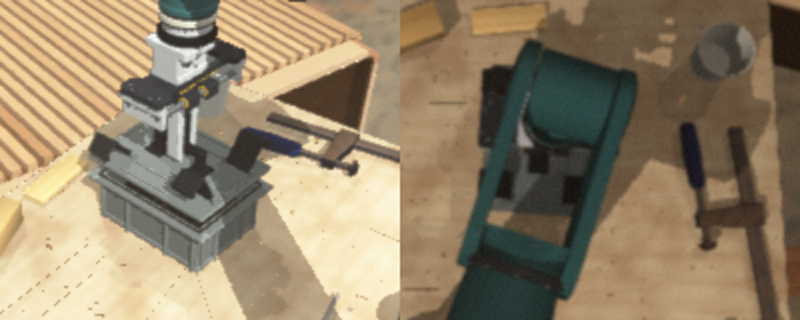

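Run:
```python
from h import *
f=grab_frame("scene"); z=arm.read_state()["position"][2]-27+18
S=5; x0,y0=290,150; im=cv2.resize(f["image"][y0:y0+115,x0:x0+155,::-1],None,fx=S,fy=S,interpolation=cv2.INTER_CUBIC)
def rect(p,hx,hy,z,col):
    c,s=np.cos(p[2]),np.sin(p[2])
    q=[proj(f,[p[0]+c*a-s*b,p[1]+s*a+c*b,z]) for a,b in((hx,hy),(-hx,hy),(-hx,-hy),(hx,-hy))]
    q=(np.array(q)+.5-[x0,y0])*S-.5
    cv2.polylines(im,[q.round().astype(int)],True,col,1)
rect([540.4,-123.5,-.0933],103,77,z,(0,0,255)); rect([540.4,-123.5,-.0933],103,77,z-8,(0,255,0)); rect([540.4,-123.5,-.0933],106,80,80,(255,0,0))
cv2.imwrite("pics/ov.png",im)
```

```text
(no output)
```

View pics/ov.png

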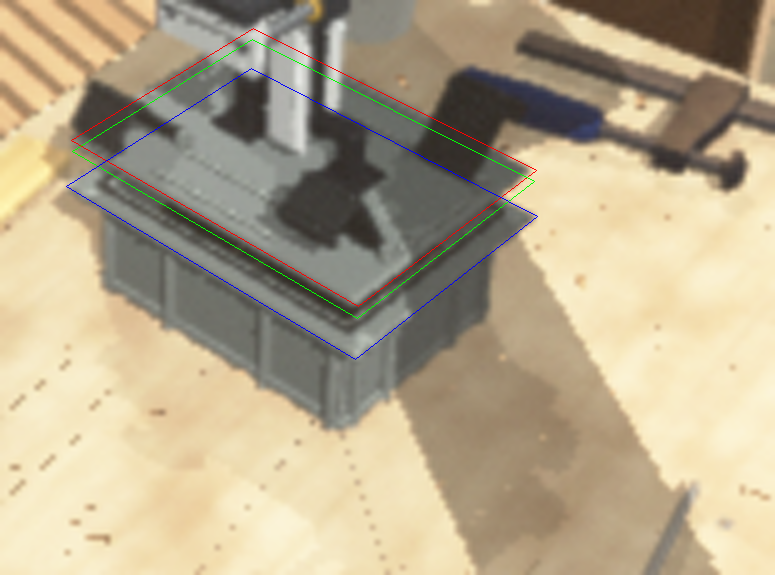

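The blue rim outline fits the case. The lid's near edges lie close to the predicted red/green lines. To put a number on it I average intensity profiles across those edges.

Run:
```python
from h import *
f=grab_frame("scene"); z=arm.read_state()["position"][2]-27+18
p=[540.4,-123.5,-.0933]; c,s=np.cos(p[2]),np.sin(p[2]); hsv=f["image"].astype(float).mean(2)
W=lambda a,b,z:[p[0]+c*a-s*b,p[1]+s*a+c*b,z]
d=np.arange(-16,17,2.)
print(d)
def prof(g): # lateral offset in mm outward within plane z
    return np.array([np.mean([map_coordinates(hsv,[[q[1]],[q[0]]],order=1)[0] for q in (proj(f,g(u,k)) for u in np.linspace(-1,1,40))]) for k in d]).round(0)
print("+y edge, x -90..-40",prof(lambda u,k:W(-65+25*u,77+k,z)))
print("+y edge, x -20..25",prof(lambda u,k:W(0+25*u,77+k,z)))
print("+y edge, x 30..80",prof(lambda u,k:W(55+25*u,77+k,z)))
print("-x edge y 30..70",prof(lambda u,k:W(-103-k,50+20*u,z)))
print("-x edge y -20..20",prof(lambda u,k:W(-103-k,20*u,z)))
print("-x edge y -70..-40",prof(lambda u,k:W(-103-k,-55+15*u,z)))
```

```text
[-16. -14. -12. -10.  -8.  -6.  -4.  -2.   0.   2.   4.   6.   8.  10.
  12.  14.  16.]
+y edge, x -90..-40 [131. 137. 140. 141. 141. 141. 138. 131. 116.  93.  68.  54.  50.  55.
  69.  87.  93.]
+y edge, x -20..25 [155. 158. 153. 145. 147. 151. 148. 137. 120.  95.  70.  55.  51.  56.
  69.  87.  94.]
+y edge, x 30..80 [140. 137. 133. 130. 131. 134. 133. 129. 121. 108.  99.  98. 101. 107.
 116. 120. 116.]
-x edge y 30..70 [136. 137. 138. 140. 145. 152. 148. 121.  86.  76.  87.  87.  78.  85.
 101. 108. 108.]
-x edge y -20..20 [96. 98. 98. 95. 96. 97. 95. 86. 78. 76. 78. 72. 66. 72. 85. 92. 94.]
-x edge y -70..-40 [ 91.  91.  91.  92.  95.  98. 107. 129. 165. 190. 197. 199. 200. 200.
 200. 201. 201.]
```

```bash
python3 - <<'E'
s=open('h.py').read()
s=s.replace('p[1]+n*s[0]+c*s[1],z]','p[1]+n*s[0]+c*s[1],zz]').replace('def W(p,side,u):','def W(p,side,u,zz):').replace('for side,lo,hi in edges','for side,lo,hi,zz in edges').replace('W(p,side,u)','W(p,side,u,zz)').replace('W(p,side,u+.05)','W(p,side,u+.05,zz)').replace('obs.append((f,side,u,','obs.append((f,side,u,zz,').replace('W(p,s,u)','W(p,s,u,zz)').replace('for f,s,u,o,n in','for f,s,u,zz,o,n in')
open('h.py','w').write(s)
E
cat >> h.py <<'E'
def E4(zn,zf,near,span):
    return [(s,*span.get(s,(-.9,.9)),zn if s in near else zf) for s in('+x','-x','+y','-y')]
E
python3 - <<'E'
from h import *
fs=frames()
for f in fs: f["image"]=cv2.imread(f"pics/{f['name']}0.png")[:,:,::-1].copy()
ls={'-x':(-.6,.6),'+y':(-.3,.3),'-y':(-.3,.3),'+x':(-.3,.3)}
for sel in (fs,fs[:1],fs[1:]):
    print("case",fit(sel,106,80,80,[543,-126,-.09],{"top":E4(74,80,('-x','+y'),{}),"scene":E4(74,80,('-x','+y'),{})}))
    print("lid",fit(sel,103,77,18,[553,147,-.02],{"top":E4(10,18,('-x','-y'),ls),"scene":E4(10,18,('-x','+y'),{'-x':(-.9,.9),'+y':(-.2,.2),'-y':(-.2,.2),'+x':(-.2,.2)})}))
E
```

```text
case (array([ 5.43476471e+02, -1.26330214e+02, -9.33554835e-02]), 160, np.float64(0.4295859378839703))
lid (array([ 5.52941435e+02,  1.46852517e+02, -1.76671688e-02]), 200, np.float64(0.24587094934729364))
case (array([ 5.41010473e+02, -1.23977284e+02, -8.99765205e-02]), 60, np.float64(0.12359077390372811))
lid (array([ 5.51932821e+02,  1.47355906e+02, -2.51291834e-02]), 100, np.float64(0.5865753441461488))
case (array([ 5.44032067e+02, -1.26831901e+02, -9.41026142e-02]), 100, np.float64(0.2133442688402093))
lid (array([ 5.53529114e+02,  1.46608879e+02, -1.42768257e-02]), 100, np.float64(0.1863732899985978))
```

```bash
python3 go.py 541.1 -126.2 105 -.0935;
python3 -m jog '[{"grip":0.005,"x":-0.0018,"y":0.0005,"z":0.002,"rx":0,"ry":0,"rz":0},{"grip":0.005,"x":-0.0018,"y":0.0005,"z":0.005,"rx":0,"ry":0,"rz":0},{"grip":0.005,"x":-0.0018,"y":0.0005,"z":0.008,"rx":0,"ry":0,"rz":0},{"grip":0.005,"x":-0.0018,"y":0.0005,"z":0.011,"rx":0,"ry":0,"rz":0},{"grip":0.005,"x":-0.0018,"y":0.0005,"z":0.013,"rx":0,"ry":0,"rz":0},{"grip":0.005,"x":-0.0018,"y":0.0005,"z":0.015,"rx":0,"ry":0,"rz":0},{"grip":0.005,"x":-0.0018,"y":0.0005,"z":0.017,"rx":0,"ry":0,"rz":0},{"grip":0.005,"x":-0.0018,"y":0.0005,"z":0.017,"rx":0,"ry":0,"rz":0}]' 40; python3 go.py 541.1 -126.2 97 -.0935
```

```text
t 7.4 pos [ 542.7 -125.5  121.4] F [ 0.  -0.7 -4.5] open 14.0 gf 40.0 axes [ 0.996 -0.094 -0.   ]
shift m [-0.0015  0.0008  0.0164] rot [ 0.01  0.   -0.04]
clock: 8.4
position: [540.7, -125.8, 104.2]
tcp_rot: [-0.0, 0.999, -0.047, -0.0]
contact_force: [-0.3, 0.1, -5.8]
opening: 13.4
grasp_force: 40.0
t 8.4 pos [ 540.7 -125.8  104.2] F [-0.3  0.1 -5.8] open 13.4 gf 40.0 axes [ 0.996 -0.094 -0.   ]
shift m [0.0004 0.0004 0.0072] rot [ 0.    0.02 -0.03]
```

```bash
python3 -m jog '[{"grip":0.005,"x":0,"y":0,"z":0.001,"rx":0,"ry":0,"rz":0},{"grip":0.005,"x":0,"y":0,"z":0.002,"rx":0,"ry":0,"rz":0},{"grip":0.005,"x":0,"y":0,"z":0.003,"rx":0,"ry":0,"rz":0},{"grip":0.005,"x":0,"y":0,"z":0.004,"rx":0,"ry":0,"rz":0},{"grip":0.005,"x":0,"y":0,"z":0.005,"rx":0,"ry":0,"rz":0},{"grip":0.005,"x":0,"y":0,"z":0.006,"rx":0,"ry":0,"rz":0},{"grip":0.005,"x":0,"y":0,"z":0.006,"rx":0,"ry":0,"rz":0},{"grip":0.005,"x":0,"y":0,"z":0.006,"rx":0,"ry":0,"rz":0}]' 40; python3 go.py 541.1 -126.2 97 -.0935
```

```text
clock: 9.4
position: [540.9, -125.8, 98.5]
tcp_rot: [0.0, 0.999, -0.047, 0.0]
contact_force: [0.9, 0.6, -4.7]
opening: 13.7
grasp_force: 40.0
t 9.4 pos [ 540.9 -125.8   98.5] F [ 0.9  0.6 -4.7] open 13.7 gf 40.0 axes [ 0.996 -0.094  0.   ]
shift m [0.0002 0.0004 0.0015] rot [ 0.01 -0.   -0.03]
```

```bash
python3 -m jog '[{"grip":0.005,"x":0,"y":0,"z":0.0005,"rx":0,"ry":0,"rz":0},{"grip":0.005,"x":0,"y":0,"z":0.001,"rx":0,"ry":0,"rz":0},{"grip":0.005,"x":0,"y":0,"z":0.0015,"rx":0,"ry":0,"rz":0},{"grip":0.005,"x":0,"y":0,"z":0.0015,"rx":0,"ry":0,"rz":0},{"grip":0.005,"x":0,"y":0,"z":0.002,"rx":0,"ry":0,"rz":0},{"grip":0.005,"x":0,"y":0,"z":0.002,"rx":0,"ry":0,"rz":0},{"grip":0.005,"x":0,"y":0,"z":0.002,"rx":0,"ry":0,"rz":0},{"grip":0.005,"x":0,"y":0,"z":0.002,"rx":0,"ry":0,"rz":0}]' 40; python3 go.py 541.1 -126.2 97 -.0935
```

```text
clock: 10.4
position: [540.9, -125.8, 96.5]
tcp_rot: [0.0, 0.999, -0.047, -0.0]
contact_force: [-0.3, 0.0, -4.4]
opening: 13.7
grasp_force: 40.0
t 10.4 pos [ 540.9 -125.8   96.5] F [-0.3  0.  -4.4] open 13.7 gf 40.0 axes [ 0.996 -0.094 -0.   ]
shift m [ 0.0003  0.0004 -0.0005] rot [ 0.01  0.   -0.03]
```

```bash
python3 -m jog '[{"grip":0.005,"x":0,"y":0,"z":0.0005,"rx":0,"ry":0,"rz":0},{"grip":0.005,"x":0,"y":0,"z":0.001,"rx":0,"ry":0,"rz":0},{"grip":0.005,"x":0,"y":0,"z":0.001,"rx":0,"ry":0,"rz":0},{"grip":0.005,"x":0,"y":0,"z":0.0015,"rx":0,"ry":0,"rz":0},{"grip":0.005,"x":0,"y":0,"z":0.0015,"rx":0,"ry":0,"rz":0},{"grip":0.005,"x":0,"y":0,"z":0.002,"rx":0,"ry":0,"rz":0},{"grip":0.005,"x":0,"y":0,"z":0.002,"rx":0,"ry":0,"rz":0},{"grip":0.005,"x":0,"y":0,"z":0.002,"rx":0,"ry":0,"rz":0}]' 40; python3 go.py 541.1 -126.2 97 -.0935
```

```text
clock: 11.4
position: [541.0, -125.8, 96.0]
tcp_rot: [0.0, 0.999, -0.047, 0.0]
contact_force: [-3.9, 1.1, 5.7]
opening: 14.0
grasp_force: 40.0
t 11.4 pos [ 541.  -125.8   96. ] F [-3.9  1.1  5.7] open 14.0 gf 40.0 axes [ 0.996 -0.094  0.001]
shift m [ 0.0001  0.0004 -0.001 ] rot [ 0.02 -0.06 -0.03]
```

```bash
python3 -m jog '[{"grip":0.04,"x":0,"y":0,"z":-0.0005,"rx":0,"ry":0,"rz":0},{"grip":0.04,"x":0,"y":0,"z":-0.0005,"rx":0,"ry":0,"rz":0},{"grip":0.04,"x":0,"y":0,"z":-0.0005,"rx":0,"ry":0,"rz":0},{"grip":0.04,"x":0,"y":0,"z":-0.0005,"rx":0,"ry":0,"rz":0},{"grip":0.04,"x":0,"y":0,"z":-0.02,"rx":0,"ry":0,"rz":0},{"grip":0.04,"x":0,"y":0,"z":-0.05,"rx":0,"ry":0,"rz":0},{"grip":0.02,"x":-0.04,"y":0,"z":-0.08,"rx":0,"ry":0,"rz":0},{"grip":0.0,"x":-0.09,"y":0,"z":-0.11,"rx":0,"ry":0,"rz":0}]' 20
python3 - <<'E'
from h import *
fs=frames(); s=arm.read_state()["position"]
a=fs[0]["image"][140:260,285:445]; b=fs[1]["image"][150:270,290:450]
cv2.imwrite("pics/set.png",cv2.resize(np.vstack([a,b])[:,:,::-1],None,fx=2.5,fy=2.5,interpolation=cv2.INTER_CUBIC))
for f in fs:
  for nm,z in (("clip_1_pad",120),("lid_handle",116)):
    for d in models.landmark_of(f,nm)[:5]: print(f["name"],nm,round(d["score"],2),np.round(d["location"],1),ray(f,d["location"],z).round(1))
E
```

```text
clock: 12.4
position: [450.7, -117.3, 205.0]
tcp_rot: [0.0, 0.999, -0.047, -0.0]
contact_force: [0.8, 0.3, 1.6]
opening: 23.2
grasp_force: 0.0
scene clip_1_pad 0.55 [312.9 178.5] [620.8 -60.8 120. ]
scene lid_handle 0.63 [356.9 198.3] [479.1 -67.9 116. ]
scene lid_handle 0.61 [350.  177.7] [ 544.7 -130.7  116. ]
top clip_1_pad 0.78 [339.  185.1] [613.5 -68.  120. ]
top lid_handle 0.73 [360.6 204.2] [ 557.7 -128.8  116. ]
```

View pics/set.png

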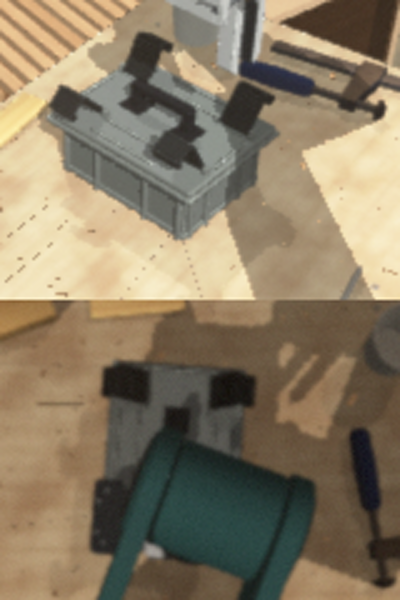

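The scene crop shows the lid flat on the rim (edge at crop (60,130)-(180,190)-(275,130)) with all four clips standing. Clip 3 comes first.

```bash
python3 go.py 465.1 -191 150 -.0935
```

```text
t 12.7 pos [ 451.5 -117.3  203.2] F [ 0.1 -0.4 -0.8] open 1.4 gf 0.0 axes [ 0.996 -0.094 -0.001]
shift m [0.0205 0.0722 0.0532] rot [-0.03  0.08 -0.03]
```

```bash
python3 -m jog '[{"grip":0.0,"x":0.01,"y":0.035,"z":0.01,"rx":0,"ry":0,"rz":0},{"grip":0.0,"x":0.02,"y":0.072,"z":0.03,"rx":0,"ry":0,"rz":0},{"grip":0.0,"x":0.0205,"y":0.072,"z":0.044,"rx":0,"ry":0,"rz":0},{"grip":0.0,"x":0.0205,"y":0.072,"z":0.054,"rx":0,"ry":0,"rz":0},{"grip":0.0,"x":0.0205,"y":0.072,"z":0.062,"rx":0,"ry":0,"rz":0},{"grip":0.0,"x":0.0205,"y":0.072,"z":0.07,"rx":0,"ry":0,"rz":0},{"grip":0.0,"x":0.0205,"y":0.072,"z":0.078,"rx":0,"ry":0,"rz":0},{"grip":0.0,"x":0.0205,"y":0.072,"z":0.086,"rx":0,"ry":0,"rz":0}]' 20; python3 go.py 465.1 -191 94 -.0935
```

```text
clock: 13.7
position: [465.3, -196.4, 122.1]
tcp_rot: [0.007, 0.999, -0.047, 0.002]
contact_force: [-7.2, -14.4, 13.2]
opening: 0.9
grasp_force: 12.0
t 13.7 pos [ 465.3 -196.4  122.1] F [ -7.2 -14.4  13.2] open 0.9 gf 12.0 axes [ 0.995 -0.095  0.004]
shift m [-0.0008 -0.0057  0.028 ] rot [ 0.78 -0.22 -0.09]
```

The descent met the clip's end face, so the force ran through the hinge and gave no turning moment. I back off, come down inboard of the clip, and sweep outward against its inner face.

```bash
python3 -m jog '[{"grip":0.0,"x":0,"y":0,"z":-0.03,"rx":0,"ry":0,"rz":0},{"grip":0.0,"x":0,"y":0,"z":-0.045,"rx":0,"ry":0,"rz":0},{"grip":0.0,"x":0,"y":-0.03,"z":-0.045,"rx":0,"ry":0,"rz":0},{"grip":0.0,"x":0,"y":-0.05,"z":-0.04,"rx":0,"ry":0,"rz":0},{"grip":0.0,"x":0,"y":-0.05,"z":-0.025,"rx":0,"ry":0,"rz":0},{"grip":0.0,"x":0,"y":-0.05,"z":-0.012,"rx":0,"ry":0,"rz":0},{"grip":0.0,"x":0,"y":-0.05,"z":-0.012,"rx":0,"ry":0,"rz":0},{"grip":0.0,"x":0,"y":-0.05,"z":-0.012,"rx":0,"ry":0,"rz":0}]' 20; python3 go.py 469.7 -142.2 128 -.0935
python3 - <<'E'
from h import *
fs=frames()
a=fs[0]["image"][140:260,285:445]; b=fs[1]["image"][150:270,290:450]
cv2.imwrite("pics/c3.png",cv2.resize(a[:,:,::-1],None,fx=4,fy=4,interpolation=cv2.INTER_CUBIC))
E
```

```text
clock: 14.7
position: [469.6, -141.7, 130.3]
tcp_rot: [0.0, 0.999, -0.047, -0.0]
contact_force: [0.4, 0.2, 0.4]
opening: 0.6
grasp_force: 0.0
t 14.7 pos [ 469.6 -141.7  130.3] F [0.4 0.2 0.4] open 0.6 gf 0.0 axes [ 0.995 -0.095 -0.   ]
shift m [0.0002 0.0005 0.0023] rot [ 0.01  0.01 -0.08]
```

View pics/c3.png

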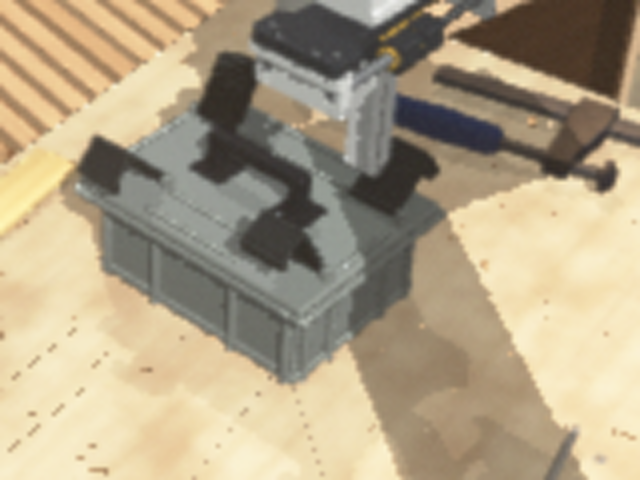

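The tool is at (370,170), inboard of clip 3 (395,175), and the lid is still home. Now the outward and downward sweep.

```bash
python3 -m jog '[{"grip":0.0,"x":0,"y":0.013,"z":0.003,"rx":0,"ry":0,"rz":0},{"grip":0.0,"x":0,"y":0.027,"z":0.006,"rx":0,"ry":0,"rz":0},{"grip":0.0,"x":0,"y":0.036,"z":0.012,"rx":0,"ry":0,"rz":0},{"grip":0.0,"x":0,"y":0.043,"z":0.018,"rx":0,"ry":0,"rz":0},{"grip":0.0,"x":0,"y":0.048,"z":0.025,"rx":0,"ry":0,"rz":0},{"grip":0.0,"x":0,"y":0.049,"z":0.03,"rx":0,"ry":0,"rz":0},{"grip":0.0,"x":0,"y":0.049,"z":0.034,"rx":0,"ry":0,"rz":0},{"grip":0.0,"x":0,"y":0.049,"z":0.036,"rx":0,"ry":0,"rz":0}]' 20; python3 go.py 465.1 -191 94 -.0935
```

```text
clock: 15.8
position: [465.7, -191.6, 96.3]
tcp_rot: [0.002, 0.999, -0.047, 0.001]
contact_force: [-3.0, -1.1, 13.0]
opening: 0.4
grasp_force: 6.5
t 15.8 pos [ 465.7 -191.6   96.3] F [-3.  -1.1 13. ] open 0.4 gf 6.5 axes [ 0.996 -0.094  0.003]
shift m [-0.0006 -0.0006  0.0023] rot [ 0.21 -0.14 -0.04]
```

```bash
python3 -m jog '[{"grip":0.0,"x":0,"y":0,"z":0.001,"rx":0,"ry":0,"rz":0},{"grip":0.0,"x":0,"y":0,"z":0.001,"rx":0,"ry":0,"rz":0},{"grip":0.0,"x":0,"y":0,"z":-0.02,"rx":0,"ry":0,"rz":0},{"grip":0.0,"x":0,"y":0,"z":-0.05,"rx":0,"ry":0,"rz":0},{"grip":0.0,"x":0,"y":-0.02,"z":-0.075,"rx":0,"ry":0,"rz":0},{"grip":0.0,"x":0.04,"y":-0.045,"z":-0.075,"rx":0,"ry":0,"rz":0},{"grip":0.0,"x":0.08,"y":-0.07,"z":-0.075,"rx":0,"ry":0,"rz":0},{"grip":0.0,"x":0.12,"y":-0.095,"z":-0.075,"rx":0,"ry":0,"rz":0}]' 20; python3 go.py 617.3 -109.8 130 -.0935
python3 - <<'E'
from h import *
f=frames()[0]
cv2.imwrite("pics/c3b.png",cv2.resize(f["image"][140:260,285:445,::-1],None,fx=4,fy=4,interpolation=cv2.INTER_CUBIC))
E
```

```text
clock: 16.8
position: [594.4, -105.9, 168.8]
tcp_rot: [0.0, 0.999, -0.047, -0.0]
contact_force: [-0.2, -0.5, 0.6]
opening: 0.9
grasp_force: 0.0
t 16.8 pos [ 594.4 -105.9  168.8] F [-0.2 -0.5  0.6] open 0.9 gf 0.0 axes [ 0.996 -0.094 -0.001]
shift m [0.0232 0.0018 0.0388] rot [ 0.    0.03 -0.03]
```

View pics/c3b.png

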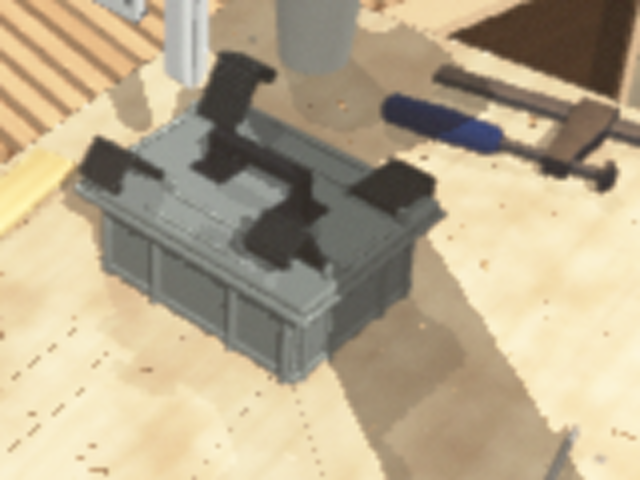

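Run:
```python
from h import *
f=grab_frame("scene")
c,s=np.cos(-.0935),np.sin(-.0935)
for th in (0,.2,.45,.8):
  o=[]
  for x in(-52,-92):
    for r in (0,46):
      a,b=x,-(40+r*np.cos(th)-3*np.sin(th)); z=93+r*np.sin(th)+3*np.cos(th)
      q=proj(f,[541.5+c*a-s*b,-124+s*a+c*b,z]); o.append(((q-[285,140])*4).round())
  print(th,np.array(o).tolist())
```

```text
0 [[352.0, 185.0], [391.0, 156.0], [398.0, 210.0], [438.0, 180.0]]
0.2 [[351.0, 186.0], [391.0, 147.0], [398.0, 210.0], [438.0, 170.0]]
0.45 [[350.0, 187.0], [389.0, 137.0], [397.0, 211.0], [436.0, 161.0]]
0.8 [[350.0, 188.0], [382.0, 129.0], [396.0, 212.0], [429.0, 153.0]]
```

The picture shows clip 3 lying flat: its outer corners at (391,160) and (435,183) match the projection for 0 rad. Clips 1, 2 and 4 are still standing. Clip 1 next.

```bash
python3 -m jog '[{"grip":0.0,"x":0.012,"y":0.002,"z":0,"rx":0,"ry":0,"rz":0},{"grip":0.0,"x":0.023,"y":0.002,"z":0.0,"rx":0,"ry":0,"rz":0},{"grip":0.0,"x":0.023,"y":0.002,"z":0.01,"rx":0,"ry":0,"rz":0},{"grip":0.0,"x":0.023,"y":0.002,"z":0.02,"rx":0,"ry":0,"rz":0},{"grip":0.0,"x":0.023,"y":0.002,"z":0.03,"rx":0,"ry":0,"rz":0},{"grip":0.0,"x":0.023,"y":0.002,"z":0.038,"rx":0,"ry":0,"rz":0},{"grip":0.0,"x":0.023,"y":0.002,"z":0.038,"rx":0,"ry":0,"rz":0},{"grip":0.0,"x":0.023,"y":0.002,"z":0.038,"rx":0,"ry":0,"rz":0}]' 20; python3 go.py 621.9 -61.0 94 -.0935
```

```text
clock: 17.95
position: [616.3, -110.8, 131.8]
tcp_rot: [0.0, 0.999, -0.047, 0.0]
contact_force: [0.4, -0.1, 0.1]
opening: 0.2
grasp_force: 0.0
t 17.95 pos [ 616.3 -110.8  131.8] F [ 0.4 -0.1  0.1] open 0.2 gf 0.0 axes [ 0.996 -0.094  0.001]
shift m [ 0.0009 -0.0501  0.0378] rot [ 0.01 -0.03 -0.03]
```

```bash
python3 -m jog '[{"grip":0.0,"x":0,"y":-0.013,"z":0.003,"rx":0,"ry":0,"rz":0},{"grip":0.0,"x":0,"y":-0.027,"z":0.006,"rx":0,"ry":0,"rz":0},{"grip":0.0,"x":0,"y":-0.036,"z":0.012,"rx":0,"ry":0,"rz":0},{"grip":0.0,"x":0,"y":-0.043,"z":0.019,"rx":0,"ry":0,"rz":0},{"grip":0.0,"x":0,"y":-0.049,"z":0.026,"rx":0,"ry":0,"rz":0},{"grip":0.0,"x":0,"y":-0.05,"z":0.031,"rx":0,"ry":0,"rz":0},{"grip":0.0,"x":0,"y":-0.05,"z":0.036,"rx":0,"ry":0,"rz":0},{"grip":0.0,"x":0,"y":-0.05,"z":0.0375,"rx":0,"ry":0,"rz":0}]' 20; python3 go.py 621.9 -61.0 94 -.0935
```

```text
clock: 18.95
position: [621.2, -60.1, 96.4]
tcp_rot: [-0.001, 0.999, -0.047, 0.001]
contact_force: [-3.4, 3.0, 12.8]
opening: 0.9
grasp_force: 6.4
t 18.95 pos [621.2 -60.1  96.4] F [-3.4  3.  12.8] open 0.9 gf 6.4 axes [ 0.996 -0.094  0.002]
shift m [0.0008 0.0008 0.0024] rot [-0.09 -0.1  -0.02]
```

```bash
python3 -m jog '[{"grip":0.0,"x":0,"y":0,"z":0.001,"rx":0,"ry":0,"rz":0},{"grip":0.0,"x":0,"y":0,"z":0.001,"rx":0,"ry":0,"rz":0},{"grip":0.0,"x":0,"y":0,"z":-0.02,"rx":0,"ry":0,"rz":0},{"grip":0.0,"x":0,"y":0,"z":-0.05,"rx":0,"ry":0,"rz":0},{"grip":0.0,"x":0,"y":0.02,"z":-0.075,"rx":0,"ry":0,"rz":0},{"grip":0.0,"x":-0.04,"y":0.04,"z":-0.075,"rx":0,"ry":0,"rz":0},{"grip":0.0,"x":-0.085,"y":0.05,"z":-0.075,"rx":0,"ry":0,"rz":0},{"grip":0.0,"x":-0.12,"y":0.05,"z":-0.075,"rx":0,"ry":0,"rz":0}]' 20; python3 go.py 473.9 -96.4 130 -.0935
python3 - <<'E'
from h import *
f=frames()[0]
cv2.imwrite("pics/c1.png",cv2.resize(f["image"][140:260,285:445,::-1],None,fx=4,fy=4,interpolation=cv2.INTER_CUBIC))
c,s=np.cos(-.0935),np.sin(-.0935)
for th in (0,.45):
  o=[]
  for x in(52,92):
    for r in (0,46):
      a,b=x,(40+r*np.cos(th)-3*np.sin(th)); z=93+r*np.sin(th)+3*np.cos(th)
      q=proj(f,[541.5+c*a-s*b,-124+s*a+c*b,z]); o.append(((q-[285,140])*4).round())
  print(th,np.array(o).tolist())
E
```

```text
clock: 19.95
position: [494.9, -100.0, 168.3]
tcp_rot: [-0.0, 0.999, -0.048, -0.0]
contact_force: [0.2, -0.7, 0.8]
opening: 0.7
grasp_force: 0.0
t 19.95 pos [ 494.9 -100.   168.3] F [ 0.2 -0.7  0.8] open 0.7 gf 0.0 axes [ 0.995 -0.095 -0.001]
shift m [-0.0212 -0.0015  0.0383] rot [-0.01  0.05 -0.12]
0 [[164.0, 175.0], [118.0, 205.0], [123.0, 151.0], [77.0, 180.0]]
0.45 [[165.0, 174.0], [124.0, 178.0], [124.0, 151.0], [82.0, 154.0]]
```

View pics/c1.png

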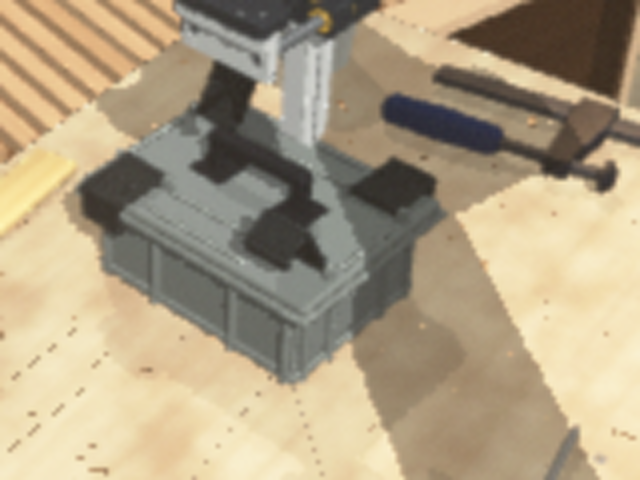

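Clip 1 now lies flat at (120,185) with its hook over the rim, and clip 3 is flat at (395,185). Clips 2 and 4 still stand. Clip 2 next.

```bash
python3 -m jog '[{"grip":0.0,"x":-0.012,"y":-0.001,"z":0,"rx":0,"ry":0,"rz":0},{"grip":0.0,"x":-0.021,"y":-0.001,"z":0.0,"rx":0,"ry":0,"rz":0},{"grip":0.0,"x":-0.021,"y":-0.001,"z":0.01,"rx":0,"ry":0,"rz":0},{"grip":0.0,"x":-0.021,"y":-0.001,"z":0.02,"rx":0,"ry":0,"rz":0},{"grip":0.0,"x":-0.021,"y":-0.001,"z":0.03,"rx":0,"ry":0,"rz":0},{"grip":0.0,"x":-0.021,"y":-0.001,"z":0.038,"rx":0,"ry":0,"rz":0},{"grip":0.0,"x":-0.021,"y":-0.001,"z":0.038,"rx":0,"ry":0,"rz":0},{"grip":0.0,"x":-0.021,"y":-0.001,"z":0.038,"rx":0,"ry":0,"rz":0}]' 20; python3 go.py 478.5 -47.6 94 -.0935
```

```text
clock: 21.05
position: [476.1, -96.6, 131.2]
tcp_rot: [0.0, 0.999, -0.047, 0.0]
contact_force: [-0.9, 0.1, -0.3]
opening: 0.5
grasp_force: 0.0
t 21.05 pos [476.1 -96.6 131.2] F [-0.9  0.1 -0.3] open 0.5 gf 0.0 axes [ 0.996 -0.094  0.   ]
shift m [-0.0022 -0.0491  0.0372] rot [ 0.01 -0.03 -0.03]
```

```bash
python3 -m jog '[{"grip":0.0,"x":-0.002,"y":-0.013,"z":0.003,"rx":0,"ry":0,"rz":0},{"grip":0.0,"x":-0.002,"y":-0.027,"z":0.006,"rx":0,"ry":0,"rz":0},{"grip":0.0,"x":-0.002,"y":-0.036,"z":0.012,"rx":0,"ry":0,"rz":0},{"grip":0.0,"x":-0.002,"y":-0.043,"z":0.019,"rx":0,"ry":0,"rz":0},{"grip":0.0,"x":-0.002,"y":-0.048,"z":0.026,"rx":0,"ry":0,"rz":0},{"grip":0.0,"x":-0.002,"y":-0.049,"z":0.031,"rx":0,"ry":0,"rz":0},{"grip":0.0,"x":-0.002,"y":-0.049,"z":0.036,"rx":0,"ry":0,"rz":0},{"grip":0.0,"x":-0.002,"y":-0.049,"z":0.037,"rx":0,"ry":0,"rz":0}]' 20; python3 go.py 478.5 -47.6 94 -.0935
python3 -m jog '[{"grip":0.0,"x":0,"y":0,"z":0.001,"rx":0,"ry":0,"rz":0},{"grip":0.0,"x":0,"y":0,"z":0.001,"rx":0,"ry":0,"rz":0},{"grip":0.0,"x":0,"y":0,"z":-0.02,"rx":0,"ry":0,"rz":0},{"grip":0.0,"x":0,"y":0,"z":-0.05,"rx":0,"ry":0,"rz":0},{"grip":0.0,"x":0,"y":0.03,"z":-0.075,"rx":0,"ry":0,"rz":0},{"grip":0.0,"x":0.04,"y":0.06,"z":-0.075,"rx":0,"ry":0,"rz":0},{"grip":0.0,"x":0.08,"y":0.09,"z":-0.075,"rx":0,"ry":0,"rz":0},{"grip":0.0,"x":0.12,"y":0.095,"z":-0.075,"rx":0,"ry":0,"rz":0}]' 20; python3 go.py 613.1 -155.6 130 -.0935
```

```text
clock: 22.05
position: [478.9, -47.2, 96.3]
tcp_rot: [-0.0, 0.999, -0.047, 0.001]
contact_force: [-4.1, 1.1, 15.6]
opening: 0.3
grasp_force: 7.2
t 22.05 pos [478.9 -47.2  96.3] F [-4.1  1.1 15.6] open 0.3 gf 7.2 axes [ 0.996 -0.094  0.002]
shift m [-0.0004  0.0004  0.0023] rot [-0.02 -0.09 -0.03]
clock: 23.05
position: [589.8, -155.4, 168.1]
tcp_rot: [0.0, 0.999, -0.048, -0.0]
contact_force: [-0.4, 0.6, 0.6]
opening: 0.6
grasp_force: 0.0
t 23.05 pos [ 589.8 -155.4  168.1] F [-0.4  0.6  0.6] open 0.6 gf 0.0 axes [ 0.995 -0.097 -0.001]
shift m [ 0.0232 -0.0021  0.0381] rot [ 0.01  0.04 -0.2 ]
```

```bash
python3 -m jog '[{"grip":0.0,"x":0.012,"y":-0.002,"z":0,"rx":0,"ry":0,"rz":0},{"grip":0.0,"x":0.022,"y":-0.002,"z":0.0,"rx":0,"ry":0,"rz":0},{"grip":0.0,"x":0.022,"y":-0.002,"z":0.01,"rx":0,"ry":0,"rz":0},{"grip":0.0,"x":0.022,"y":-0.002,"z":0.02,"rx":0,"ry":0,"rz":0},{"grip":0.0,"x":0.022,"y":-0.002,"z":0.03,"rx":0,"ry":0,"rz":0},{"grip":0.0,"x":0.022,"y":-0.002,"z":0.038,"rx":0,"ry":0,"rz":0},{"grip":0.0,"x":0.022,"y":-0.002,"z":0.038,"rx":0,"ry":0,"rz":0},{"grip":0.0,"x":0.022,"y":-0.002,"z":0.038,"rx":0,"ry":0,"rz":0}]' 20; python3 go.py 608.5 -204.4 94 -.0935
```

```text
clock: 24.05
position: [611.2, -153.6, 131.3]
tcp_rot: [0.0, 0.999, -0.047, 0.0]
contact_force: [0.1, -0.8, 0.4]
opening: 0.5
grasp_force: 0.0
t 24.05 pos [ 611.2 -153.6  131.3] F [ 0.1 -0.8  0.4] open 0.5 gf 0.0 axes [ 0.996 -0.094  0.001]
shift m [0.002  0.0508 0.0373] rot [ 0.01 -0.03 -0.04]
```

```bash
python3 -m jog '[{"grip":0.0,"x":0.002,"y":0.014,"z":0.003,"rx":0,"ry":0,"rz":0},{"grip":0.0,"x":0.002,"y":0.028,"z":0.006,"rx":0,"ry":0,"rz":0},{"grip":0.0,"x":0.002,"y":0.037,"z":0.012,"rx":0,"ry":0,"rz":0},{"grip":0.0,"x":0.002,"y":0.044,"z":0.019,"rx":0,"ry":0,"rz":0},{"grip":0.0,"x":0.002,"y":0.05,"z":0.026,"rx":0,"ry":0,"rz":0},{"grip":0.0,"x":0.002,"y":0.051,"z":0.031,"rx":0,"ry":0,"rz":0},{"grip":0.0,"x":0.002,"y":0.051,"z":0.036,"rx":0,"ry":0,"rz":0},{"grip":0.0,"x":0.002,"y":0.051,"z":0.037,"rx":0,"ry":0,"rz":0}]' 20
python3 -m jog '[{"grip":0.0,"x":0,"y":0,"z":0.001,"rx":0,"ry":0,"rz":0},{"grip":0.0,"x":0,"y":0,"z":0.001,"rx":0,"ry":0,"rz":0},{"grip":0.0,"x":0,"y":0,"z":-0.02,"rx":0,"ry":0,"rz":0},{"grip":0.0,"x":0,"y":0,"z":-0.05,"rx":0,"ry":0,"rz":0},{"grip":0.0,"x":-0.03,"y":0,"z":-0.09,"rx":0,"ry":0,"rz":0},{"grip":0.0,"x":-0.08,"y":0.01,"z":-0.11,"rx":0,"ry":0,"rz":0},{"grip":0.0,"x":-0.13,"y":0.03,"z":-0.11,"rx":0,"ry":0,"rz":0},{"grip":0.0,"x":-0.18,"y":0.05,"z":-0.11,"rx":0,"ry":0,"rz":0}]' 20
python3 -m jog '[{"grip":0.0,"x":-0.03,"y":0.04,"z":0,"rx":0,"ry":0,"rz":0},{"grip":0.0,"x":-0.06,"y":0.08,"z":0,"rx":0,"ry":0,"rz":0},{"grip":0.0,"x":-0.09,"y":0.12,"z":0,"rx":0,"ry":0,"rz":0},{"grip":0.0,"x":-0.12,"y":0.15,"z":0,"rx":0,"ry":0,"rz":0},{"grip":0.0,"x":-0.12,"y":0.15,"z":0,"rx":0,"ry":0,"rz":0},{"grip":0.0,"x":-0.12,"y":0.15,"z":0,"rx":0,"ry":0,"rz":0},{"grip":0.0,"x":-0.12,"y":0.15,"z":0,"rx":0,"ry":0,"rz":0},{"grip":0.0,"x":-0.12,"y":0.15,"z":0,"rx":0,"ry":0,"rz":0}]' 20
python3 - <<'E'
from h import *
fs=frames()
a=fs[0]["image"][140:260,285:445]; b=fs[1]["image"][150:270,290:450]
cv2.imwrite("pics/end.png",cv2.resize(np.vstack([a,b])[:,:,::-1],None,fx=2.5,fy=2.5,interpolation=cv2.INTER_CUBIC))
E
```

```text
clock: 25.05
position: [608.6, -204.6, 96.3]
tcp_rot: [0.0, 0.999, -0.047, 0.001]
contact_force: [-3.7, 2.0, 10.2]
opening: 0.6
grasp_force: 5.6
clock: 26.05
position: [422.8, -237.7, 203.9]
tcp_rot: [0.001, 0.999, -0.047, 0.0]
contact_force: [-0.3, -0.0, -1.2]
opening: 0.9
grasp_force: 0.0
clock: 27.05
position: [291.6, -374.8, 204.0]
tcp_rot: [0.0, 0.999, -0.046, 0.0]
contact_force: [-0.6, -0.4, 0.8]
opening: 0.4
grasp_force: 0.0
```

View pics/end.png

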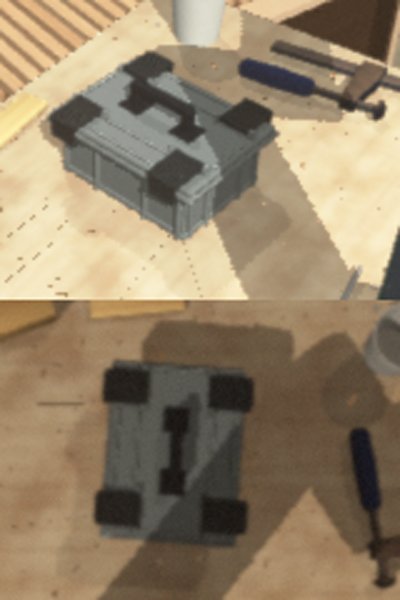

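Both views show all four clips flat over the rim (scene crop: (75,118), (150,68), (245,115), (175,172)), the lid square on the case, and the arm clear of everything.

```bash
python3 -c "
from cell import arm
print(arm.finish_job())"
```

```text
the job is handed in; nothing more can be done
None
```

The lid is home on the case and all four clips are snapped shut in diagonal order (3, 1, 2, 4). The job was handed in at about 27 s; no verdict came back, but the last pictures show all four clips flat and the arm clear.

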